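# Lower the examination lamp one hole

### The arm

A 7-joint arm with a two-finger parallel gripper is mounted at the origin on the work surface. World frame = base frame: x ahead of the robot, y to its left, z up, the work surface at z = 0. Lengths are in m, angles in rad, forces in N, time in s.
With the tool pointing down it reaches from about 0.4 to 0.875 m from the base axis. Payload 6.5 kg.
Tool frame: the origin (TCP) lies on the mounting face of the last link; the fingertips stand 173 mm ahead of it and the grasp point (between the pads) lies 155 mm ahead of it (env.grasp_offset is the distance from the TCP to the grasp point, in m); z points along the fingers, x is the direction in which the jaws open and shut, and the axes are right-handed (so a half turn about z gives the same grasp; the last joint's range is limited). The gripper opens to 85 mm and grips with 20 to 120 N. Pads are 22 mm wide; open, the fingers measure 114 mm over their backs; the gripper's body (76 mm by 85 mm) begins 54 mm behind the grasp point. The pads swing forward as they close: fully open they stand 13 mm farther back than shut.
Start: joints at [-1.291, 0.536, -0.004, 1.538, 0.003, 1.067, -0.071], TCP at [0.22, 0.612, 0.405] pointing down, gripper open.
Joint ranges: [-2.7, 2.7], [-0.37, 2.16], [-1.27, 1.26], [0.24, 2.4], [-1.31, 4.45], [0.19, 1.91], [-2.76, 2.76]. Speed limits (rad/s): [2.39, 2.39, 3.14, 3.14, 3.14, 3.14, 3.14].

### API

Orientations are given as a unit quaternion [x, y, z, w].
In Python, from rig import status, capture, ticket, env gives the robot as it stands.
- The arm moves only by the tool apply_moves, never from a script. Its argument "motion" is a list of rows, each a list of 4 numbers: the shift along the tool's x, y, z in mm, then the turn about the tool's z in rad. A call has 1 to 12 rows; each row is the pose to reach, as a shift and turn from the pose commanded when the call began, along the tool's axes at that moment; what a row does not reach only later rows make up. A row lasts 1/12 s, in which the tool goes at most 41.7 mm and 7.16 degrees, less where a joint would pass 70% of its speed; a pose out of reach is approached as far as the arm can. A call with a gripper value outside its range is refused whole. "hand" is the opening, from -1 (shut) to 1 (fully open), so that 0 is half open, set as the call begins (left out, the last holds). The fingers move at their own pace and stop on an object; "newtons" is the grip in N (left out, the last holds). Time passes only in rows, so rows that repeat a pose let the fingers close. It gives the time, the measured TCP pose, the force and the opening at its end, in the units of the state.
- status.sense(): the state, without advancing time (a new reading comes with each control period).
- capture(name): name is "scene" or "side" or "wrist"; returns a dict with "image" (480x640x3 uint8, blue, green, red), "depth" (480x640 float32, m along the optical axis (not along the pixel's ray), 0 where there is no reading), "mtx" (3x3 intrinsics, pixels), "distortion" ([k1, k2, p1, p2, k3] as OpenCV has them; the pictures are not rectified), "origin" and "rotation" of the camera in the world; the wrist camera has in their place "tool_from_camera" (4x4, takes a point from camera to tool coordinates, whose origin is the TCP and whose axes are the tool frame's). Camera axes: x right, y down, z forward; pixel columns grow to the right and rows downward; lengths in m; the calibration is good to about 2 mm. A picture is of the moment at which its call begins: read the wrist's pose just before it.
- ticket.job_done(): hands the job in, once; it reports no verdict.
The state is a dict: "time": time; "qpos": joint angles; "joint_vel": joint speeds; "joint_torque": joint torques, N m; "tcp_pos": TCP position; "eef_rot": TCP orientation; "contact_force": force on the tool from outside, world axes, zero at the start; "torque": the same for the moment, N m; "gripper_width": finger opening in m.
Only numpy, scipy, OpenCV 4.12 (cv2) and the standard library are available. Lean on these libraries where they do the work, as an engineer would, in place of code of your own. Each camera call takes 0.05 s, during which the arm holds its last target. There are 200 camera calls.

### The job

Lower the small examination lamp on its telescoping stand to the next hole: pinch in the red spring button on its head, ease the tube down off its present hole, let the button go again and push the head down gently until the catch springs out into the very next hole down. Never ram or force the catch against the edge of a hole, leave the otoscope, jar and dish where they are, and let go of the lamp at the end.

Things in the scene. Friction and masses are not known exactly. Their poses are not given: they have to be found in the camera images.
- stand: Fixed, bolted-down lamp stand: round grey foot 130 mm across, 14 mm thick, and an upright aluminium outer tube 38 mm across (44 mm at its black top ring), top 130 mm above the origin. Origin: centre of the foot's underside, on the rubber mat 4 mm above the table. z is up along the tube; the lamp's arm points along x, the red button looks along -y.
- tube (a joint): How far (m) the 21 mm steel inner tube with the white head and lamp has been lowered: 0 = up, in the top hole, as at the start; positive = down; end stop 0.076. Stiff: stays where left, takes 1 to 5 N of push while the catch is clear or rubbing. The next hole is hidden and differs between stands: 0.029 to 0.047 lower than the top one. A third hole, 0.026 below that, is too far.
- button (a joint): How far (m) the red button is pressed into the head, 0 to 0.009; spring 3.5 N at 0, 9 N fully in. It rides on the tube and works the catch pin: 0 = pin fully out in a hole, above 0.0075 = pin clear, 0.006 to 0.007 = released between holes (the pin rubs on the bore and springs out, back to 0, when it meets a hole).
- head_top (a point): Centre of the flat top of the white head, axes as the stand's; 262 mm above the stand's origin when up. Head: block 36 (x) by 36 (y) by 50 mm high under this point. From its +x side a 12 mm arm, 42 mm below the top, bears the 86 mm lamp shade, 165 mm out, all 40 mm or more below the top. Its y sides are free for a pinch from above: button to bare face, 48 mm, 39 mm with the button in.
- button_face (a point): Centre of the outer face of the round red button, 21 mm across, which stands 12 mm out of the head's -y side (3 mm when fully pressed), 17 mm below the head's top. It is pressed along the stand's +y.
- catch: The red button with, on a rod inside the tube, its hidden catch: a flat-ended pin 8 mm thick that springs into 10 mm high holes in the outer tube's bore. The pin is damaged if forced up or down against a hole's edge with more than 35 N. Its origin is of no use to the work.
- otoscope: Bystander: blue-handled otoscope with steel neck and black head, 190 mm long lying on the mat, up to 26 mm high. Origin: its underside, near the middle.
- jar: Bystander: glass jar with steel cap, 60 mm across, 85 mm high. Origin: centre of its underside.
- dish: Bystander: steel dish 110 by 80 by 25 mm with cotton swabs. Origin: centre of its underside.

How it is judged:
On the way, in this order (a step that is already met when the one before it is completed fails the run):
1. the button is pressed in and the tube is lowered off its first hole (value of joint button above 0.005 m and value of joint tube above 0.006 m), for 0.05 s.
2. the catch has sprung out into the next hole down (value of joint button below 0.002 m and value of joint tube between 0.026 and 0.05 m), for 0.2 s.
At the end, for the whole second after the job is handed in: The button stands fully out again (pressed less than 2 mm), so the catch is in a hole, the tube is lowered by 26 to 50 mm (the next hole down, not the third) and at rest (all of step 2 and velocity of joint tube between -0.005 and 0.005 m/s); the robot touches nothing.
It fails at once if the catch is forced against a hole's edge with more than 35 N (contact force between catch_pin and anything else above 35 N).
It fails at once if the otoscope, jar or dish is moved more than 30 mm (distance of any of otoscope, jar, dish from where it was at the start of the episode above 0.03 m).
It also fails if it takes over 37 s, if anything falls off the work surface, if the arm or the gripper's body presses on something with over 40 N, if the wrist force passes 120 N, or if a joint passes its speed limit or range.

## Working session

There is one attempt and no reset: what is moved stays moved. The work goes in short steps, Python scripts to look and compute and a tool call to move; the robot and the scene stay as the last step left them, time stands still between calls to the robot, and variables do not carry over. Pictures are saved under pics/ and viewed, about 8 in all and at most 12, crops included, and the job is handed in when it is done.

Besides the shell and the picture viewer there is one more tool, called after "Request:" by a JSON object that holds its "api" and its "payload", one argument or row to a line. apply_moves: Moves the arm, as the interface text tells. Its arguments: {"type":"object","properties":{"motion":{"type":"array"},"hand":{"type":"number"},"newtons":{"type":"number"}},"required":["motion"]}

```bash
mkdir -p pics; ls
python3 - <<'E'
from rig import status,capture,env
import cv2,numpy as np,pickle
print(status.sense(), env.grasp_offset)
fr={}
for n in ("scene","side"):
    c=capture(n); fr[n]=c; cv2.imwrite(f"pics/{n}0.png",c["image"])
    print(n,c["mtx"].tolist(),c["distortion"],c["origin"],c["rotation"])
pickle.dump(fr,open("f0.pkl","wb"))
E
```

```text
pics
{'time': 0.0, 'qpos': array([-1.29120892,  0.53718256, -0.00443085,  1.53884446,  0.00259824,
        1.06729098, -0.07120326]), 'joint_vel': array([ 0.00220408,  0.0014916 ,  0.00061434, -0.00146614,  0.00171136,
       -0.00130228, -0.00087008]), 'joint_torque': array([ 3.44693080e-04, -5.83407390e+01,  1.04876686e+00, -2.59096295e+01,
        1.23114730e-02,  9.54575837e-03, -2.17126882e-05]), 'tcp_pos': array([0.22020064, 0.61122575, 0.40381346]), 'eef_rot': array([ 8.18192863e-01,  5.74943215e-01, -6.64549170e-04,  5.45572585e-04]), 'contact_force': array([-0.01137698, -0.07665362,  0.23508566]), 'torque': array([-0.00923905, -0.04396041,  0.00459824]), 'gripper_width': 0.08540648557851682} 0.1547
scene [[434.47858738919865, 0.0, 315.77212668673167], [0.0, 434.47858738919865, 235.42475511855906], [0.0, 0.0, 1.0]] [-0.01800717  0.          0.          0.          0.        ] [1.20758316 0.24011808 0.6643638 ] [ 0.52426678  0.73322129 -0.34560279 -0.26093984]
side [[461.4043732943464, 0.0, 314.10049101519473], [0.0, 461.4043732943464, 239.49252289103055], [0.0, 0.0, 1.0]] [-0.09246231  0.          0.          0.          0.        ] [ 0.13816297 -0.62407978  0.6450476 ] [ 0.82825596 -0.24168244  0.14529545 -0.48422195]
```

View pics/scene0.png

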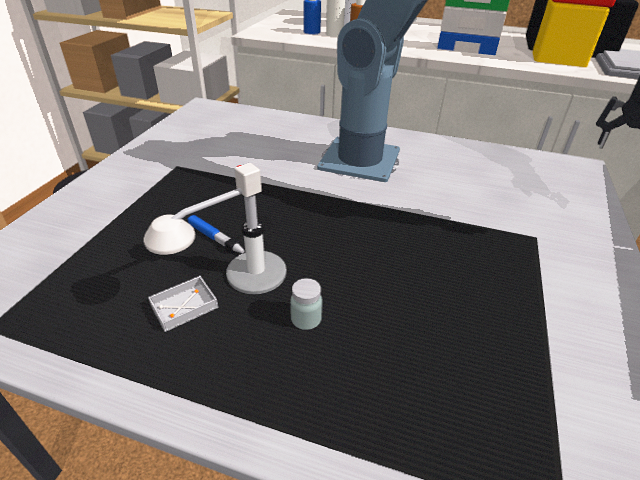

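View pics/side0.png

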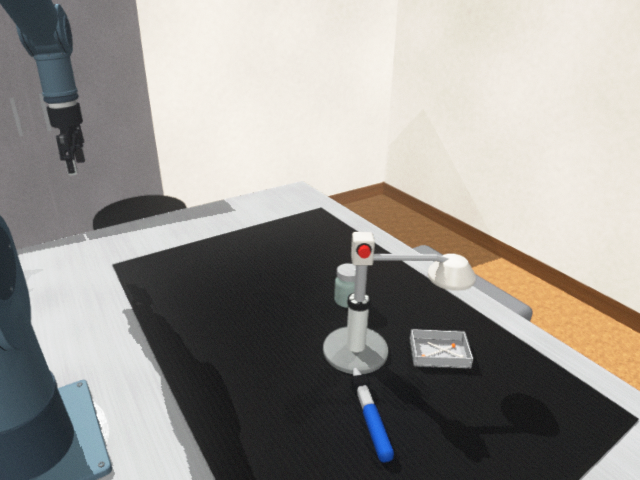

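The scene view shows the head at about (248,180), foot (256,272), shade (169,234), otoscope (215,232), dish (183,303) and jar (306,304). The side view shows the red button at (364,251) and the head around (362,247). Next I measure these from depth.

```bash
cat > h.py <<'E'
import cv2,numpy as np
from scipy.spatial.transform import Rotation as R
def cloud(c,T=None):
    "world points HxWx3 (nan without depth)"
    h,w=c["depth"].shape; u,v=np.meshgrid(np.arange(w),np.arange(h))
    p=cv2.undistortPoints(np.stack([u,v],-1).reshape(-1,1,2).astype(float),c["mtx"],c["distortion"]).reshape(h,w,2)
    d=np.where(c["depth"]>0,c["depth"],np.nan)[...,None]
    P=np.concatenate([p*d,d],-1)
    if T is None: r,o=np.asarray(c["rotation"]),np.asarray(c["origin"]); r=R.from_quat(r).as_matrix() if r.size==4 else r
    else: r,o=T[:3,:3],T[:3,3]
    return P@r.T+o
def red(im):
    b,g,r=[im[...,i].astype(int) for i in range(3)]; return (r>110)&(g<70)&(b<70)
E
python3 - <<'E'
import pickle,numpy as np,cv2
from h import *
f=pickle.load(open("f0.pkl","rb"))
boxes=dict(scene=(140,150,280,260),side=(335,225,485,300))
for n in f:
    c=f[n]; P=cloud(c); x0,y0,x1,y1=boxes[n]
    m=np.zeros(P.shape[:2],bool); m[y0:y1,x0:x1]=1
    q=P[m]; im=c["image"][m]; q_ok=np.isfinite(q[:,2])
    top=q[q_ok&(q[:,2]>0.215)]
    print(n,"n",len(top),"zmax pct",np.percentile(top[:,2],[50,90,98,100]).round(4))
    fl=top[top[:,2]>np.percentile(top[:,2],99)-0.006]
    print("flat top",len(fl),fl.mean(0).round(4),cv2.minAreaRect(fl[:,:2].astype(np.float32)))
    print("head rect",cv2.minAreaRect(top[top[:,2]>.232][:,:2].astype(np.float32)))
    rd=q[q_ok&red(c["image"])[m]&(q[:,2]>.2)]
    if len(rd): print("red",len(rd),np.median(rd,0).round(4),rd.min(0).round(4),rd.max(0).round(4))
    for nm,(u,v) in dict(scene=dict(shade=(169,232),arm=(215,202),foot=(272,282),jar=(306,290),topring=(254,229)),side=dict(shade=(453,262),arm=(400,258),foot=(335,350),jar=(347,272),outer=(357,325)))[n].items():
        print(nm,P[v,u].round(4))
E
```

```text
scene n 1597 zmax pct [0.2274 0.2641 0.2656 0.2668]
flat top 237 [ 0.5922 -0.087   0.2642] ((0.5887281894683838, -0.08848608285188675), (0.036381397396326065, 0.03684418275952339), 54.765708923339844)
head rect ((0.5860190391540527, -0.09327001869678497), (0.05127429589629173, 0.037706561386585236), 56.35016632080078)
red 2 [ 0.5727 -0.111   0.2586] [ 0.5714 -0.1113  0.258 ] [ 0.574  -0.1107  0.2592]
shade [ 0.7456 -0.1592  0.2151]
arm [ 0.6522 -0.1236  0.2235]
foot [ 0.6144 -0.0392  0.0161]
jar [0.6783 0.0584 0.0877]
topring [ 0.5976 -0.0793  0.1342]
side n 1526 zmax pct [0.2277 0.2645 0.2658 0.2674]
flat top 245 [ 0.5827 -0.0928  0.2644] ((0.5846803188323975, -0.09168586134910583), (0.035883575677871704, 0.03672271966934204), 58.049686431884766)
head rect ((0.5815083384513855, -0.0960419774055481), (0.047408249229192734, 0.03651050850749016), 56.84962844848633)
red 125 [ 0.5696 -0.1123  0.2524] [ 0.5616 -0.1188  0.2397] [ 0.5796 -0.0979  0.2595]
shade [ 0.7122 -0.1862  0.2211]
arm [ 0.639  -0.1291  0.2238]
foot [ 0.5433 -0.0778  0.0168]
jar [0.6609 0.048  0.0885]
outer [ 0.5723 -0.1045  0.0857]
```

Request:
{"api": "apply_moves", "payload": {
  "motion": [
    [0,0,-40,0],
    [0,0,-80,0],
    [-20,25,-100,0.02],
    [-45,50,-100,0.05],
    [-72,79,-100,0.08],
    [-99,108,-100,0.11],
    [-126,137,-100,0.14],
    [-153,166,-100,0.17],
    [-180,195,-100,0.2],
    [-207,224,-100,0.23],
    [-234,253,-100,0.23],
    [-261,282,-100,0.23]
  ],
  "hand": 1,
  "newtons": 40
}}

```text
time: 1.1
tcp_pos: [0.3975, 0.2684, 0.5045]
eef_rot: [0.879, 0.477, -0.0, -0.0]
contact_force: [1.0, 0.7, -0.0]
gripper_width: 0.0853
```

```bash
cat >> h.py <<'E'
def goal(s,xyz,yaw_deg):
    "shift in tool mm and turn from state s to TCP xyz with tool x at world angle yaw_deg, tool down"
    r=R.from_quat(s["eef_rot"]); d=r.inv().apply(np.asarray(xyz)-s["tcp_pos"])*1000
    x=r.apply([1,0,0]); a=np.degrees(np.arctan2(x[1],x[0]))
    return d.round(1), round(np.radians((a-yaw_deg+180)%360-180),3), "yaw",round(a,2),"z-axis",r.apply([0,0,1]).round(4)
E
python3 - <<'E'
from rig import status
from h import *
s=status.sense(); print(s["time"],s["tcp_pos"],s["qpos"].round(2),goal(s,[.587,-.09,.5],57))
E
```

```text
1.1 [0.39749547 0.26836501 0.50454939] [-0.87  0.13  0.21  1.86 -0.03  1.15  0.34] (array([-197.4,  354.1,    4.5]), np.float64(0.0), 'yaw', np.float64(57.01), 'z-axis', array([-3.e-04, -1.e-04, -1.e+00]))
```

Request:
{"api": "apply_moves", "payload": {
  "motion": [
    [-19,34,0,0],
    [-39,69,0,0],
    [-59,104,0,0],
    [-78,140,0,0],
    [-98,176,0,0],
    [-117,211,0,0],
    [-137,246,0,0],
    [-156,281,0,0],
    [-172,310,0,0],
    [-185,332,0,0],
    [-190,341,0,0],
    [-190,341,0,0]
  ]
}}

```text
time: 2.1
tcp_pos: [0.58, -0.0771, 0.5042]
eef_rot: [0.88, 0.475, -0.001, 0.0]
contact_force: [-0.4, 0.2, -1.3]
gripper_width: 0.0855
```

Run:
```python
from rig import status,capture
from h import *
import pickle
s=status.sense(); print(s["time"],s["tcp_pos"],s["contact_force"],s["qpos"].round(2),goal(s,[.5865,-.09,.5],57))
c=capture("wrist"); cv2.imwrite("pics/w1.png",c["image"]); pickle.dump((s,c),open("w1.pkl","wb"))
T=np.eye(4);T[:3,:3]=R.from_quat(s["eef_rot"]).as_matrix();T[:3,3]=s["tcp_pos"]
print(c["tool_from_camera"])
P=cloud(c,T@c["tool_from_camera"]); 
m=(P[...,2]>.258)&(P[...,2]<.275)&(np.hypot(P[...,0]-.5865,P[...,1]+.09)<.05)
q=P[m]; print(len(q),np.median(q,0),cv2.minAreaRect(q[:,:2].astype(np.float32)))
r=P[red(c["image"])&(P[...,2]>.2)]; print(len(r), np.median(r,0) if len(r) else '')
```

```text
2.1 [ 0.57996355 -0.07710878  0.50420813] [-0.38363627  0.24019732 -1.29891402] [-0.3   0.36  0.48  1.62 -0.17  1.21  1.2 ] (array([-7.2, 12.5,  4.2]), np.float64(-0.004), 'yaw', np.float64(56.77), 'z-axis', array([-7.0e-04, -1.5e-03, -1.0e+00]))
[[ 9.99998988e-01 -1.27104910e-03 -6.38518669e-04  2.39908095e-05]
 [ 1.39406524e-03  9.64951402e-01  2.62424937e-01 -6.67236852e-02]
 [ 2.82584506e-04 -2.62425561e-01  9.64952198e-01  3.18462655e-02]
 [ 0.00000000e+00  0.00000000e+00  0.00000000e+00  1.00000000e+00]]
3887 [ 0.58394185 -0.08840867  0.26457914] ((0.582533061504364, -0.09378182888031006), (0.047361109405756, 0.03572648763656616), 57.26570510864258)
0
```

View pics/w1.png

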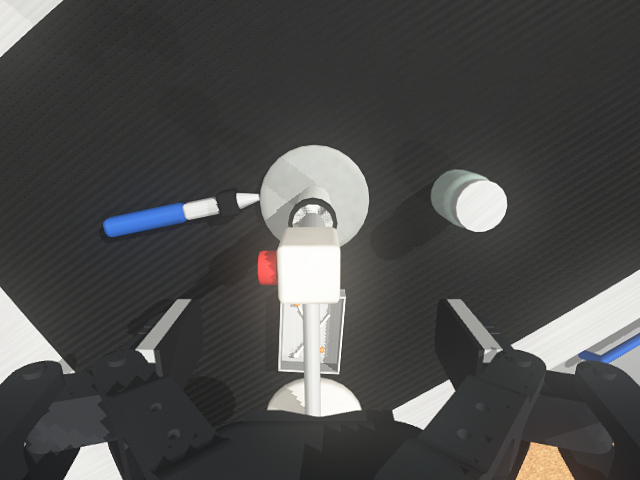

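The wrist view shows the head square-on, about columns 278–340 and rows 228–302, with the red button on its left at (267,267), which is tool −x. The jaws are aligned and straddle it. The head centre comes out near (0.586, −0.0895) with its top at 0.266, consistent across all cameras.

Request:
{"api": "apply_moves", "payload": {
  "motion": [
    [-4,7,0,0],
    [-8,13,0,0],
    [-8.5,13,0,0],
    [-8.5,13,20,0],
    [-8.5,13,40,0],
    [-8.5,13,60,0],
    [-8.5,13,70,0],
    [-8.5,13,70,0],
    [-8.5,13,70,0]
  ]
}}

```text
time: 2.9
tcp_pos: [0.5861, -0.0886, 0.435]
eef_rot: [0.879, 0.477, -0.0, -0.0]
contact_force: [-0.2, 0.6, 0.1]
gripper_width: 0.0851
```

Run:
```python
from rig import status,capture
from h import *
s=status.sense(); print(s["time"],s["tcp_pos"],s["contact_force"],goal(s,[.5852,-.0908,.4],57))
c=capture("wrist"); cv2.imwrite("pics/w2.png",c["image"])
T=np.eye(4);T[:3,:3]=R.from_quat(s["eef_rot"]).as_matrix();T[:3,3]=s["tcp_pos"]
P=cloud(c,T@c["tool_from_camera"]); 
m=(P[...,2]>.260)&(P[...,2]<.273)&(np.hypot(P[...,0]-.5865,P[...,1]+.09)<.04)
q=P[m]; L=R.from_quat(s["eef_rot"]).inv().apply(q-s["tcp_pos"])*1000
print(len(q),np.median(q[:,2]),"tool x,y pct",np.percentile(L[:,:2],[1,5,50,95,99],axis=0).round(1).tolist())
```

```text
2.9 [ 0.58606145 -0.0885547   0.43498857] [-0.24474448  0.61493381  0.14141748] (array([-2.3,  0.5, 35. ]), np.float64(0.001), 'yaw', np.float64(57.03), 'z-axis', array([-3.e-04,  0.e+00, -1.e+00]))
7660 0.264606815164782 tool x,y pct [[-17.9, -17.4], [-16.1, -16.6], [-0.3, -2.1], [15.4, 14.6], [17.1, 16.7]]
```

View pics/w2.png

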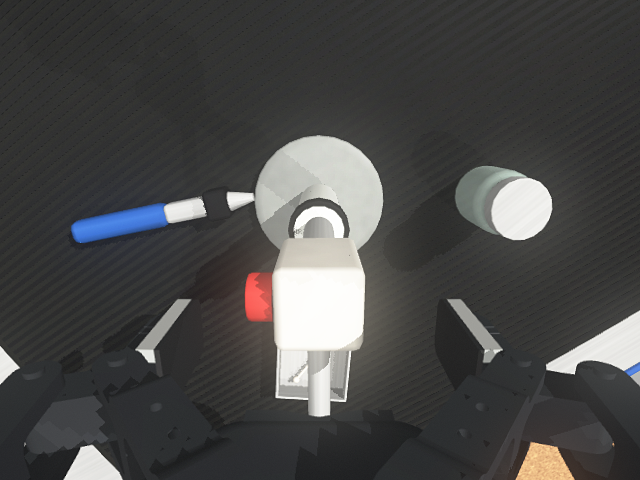

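The picture shows the head at columns 273–364 and the button at columns 247–273, centred between the open pads. In tool axes the head centre is at about (−0.4, −0.4) mm, so I descend with a −2 mm bias in x and then pinch.

Request:
{"api": "apply_moves", "payload": {
  "motion": [
    [-2,0,12,0],
    [-2,0,24,0],
    [-2,0,35,0],
    [-2,0,35,0],
    [-2,0,35,0]
  ]
}}

```text
time: 3.37
tcp_pos: [0.5846, -0.0904, 0.3986]
eef_rot: [0.879, 0.477, -0.001, -0.001]
contact_force: [1.1, -0.4, 0.7]
gripper_width: 0.0853
```

Request:
{"api": "apply_moves", "payload": {
  "motion": [
    [0,0,0,0],
    [0,0,0,0],
    [0,0,0,0],
    [0,0,0,0],
    [0,0,0,0],
    [0,0,0,0],
    [0,0,0,0],
    [0,0,0,0]
  ],
  "hand": -0.35,
  "newtons": 40
}}

```text
time: 4.03
tcp_pos: [0.586, -0.0893, 0.4005]
eef_rot: [0.878, 0.478, 0.001, 0.0]
contact_force: [3.7, 3.2, 1.6]
gripper_width: 0.0358
```

Run:
```python
from rig import status,capture
import cv2,numpy as np
c=capture("wrist"); d=capture("side")
s=status.sense(); print(s["time"],s["gripper_width"],s["tcp_pos"],s["contact_force"],s["torque"])
a=cv2.resize(d["image"][190:310,310:410],(400,480),interpolation=2)
cv2.imwrite("pics/g1.png",np.hstack([c["image"][120:,120:520],cv2.resize(a,(300,360))]))
```

```text
4.1333 0.03588170254654722 [ 0.58597048 -0.08930083  0.40050875] [3.88302604 3.37787604 1.36190109] [-0.23250583 -0.07057491 -0.05361797]
```

View pics/g1.png

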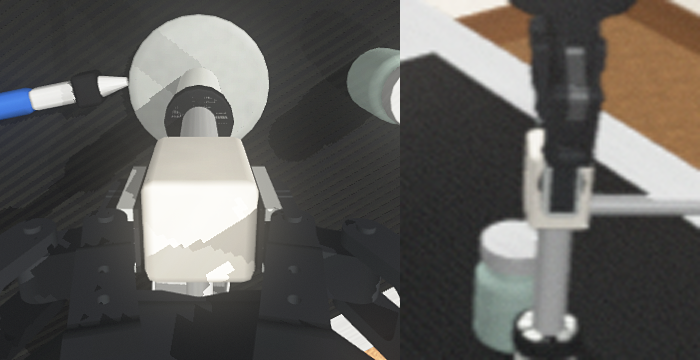

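The head is gripped on both sides: the pads lie on both faces and the button is hidden under the left pad. I ease down a little first and check the force.

Request:
{"api": "apply_moves", "payload": {
  "motion": [
    [0,0,0.7,0],
    [0,0,1.4,0],
    [0,0,2,0],
    [0,0,2.5,0],
    [0,0,2.5,0]
  ]
}}

```text
time: 4.55
tcp_pos: [0.586, -0.0893, 0.3979]
eef_rot: [0.878, 0.478, 0.001, 0.0]
contact_force: [5.0, 3.4, 0.3]
gripper_width: 0.036
```

Request:
{"api": "apply_moves", "payload": {
  "motion": [
    [0,0,1.5,0],
    [0,0,3,0],
    [0,0,4.5,0],
    [0,0,6,0],
    [0,0,8,0],
    [0,0,10,0],
    [0,0,12,0],
    [0,0,14,0],
    [0,0,15.5,0],
    [0,0,16.5,0],
    [0,0,16.5,0],
    [0,0,16.5,0]
  ]
}}

```text
time: 5.55
tcp_pos: [0.586, -0.0893, 0.3812]
eef_rot: [0.878, 0.478, 0.001, 0.0]
contact_force: [5.7, 3.8, -1.4]
gripper_width: 0.036
```

```bash
cat > top.py <<'E'
from rig import status,capture
from h import *
s=status.sense(); c=capture("side"); d=capture("wrist")
P=cloud(c); m=(np.hypot(P[...,0]-.586,P[...,1]+.0895)<.022)&(P[...,2]>.17)&(c["image"].min(-1)>150)
T=np.eye(4);T[:3,:3]=R.from_quat(s["eef_rot"]).as_matrix();T[:3,3]=s["tcp_pos"]
Q=cloud(d,T@d["tool_from_camera"]); n=(np.hypot(Q[...,0]-.586,Q[...,1]+.0895)<.016)&(Q[...,2]>.17)&(Q[...,2]<.29)&(d["image"].min(-1)>150)
b,g,r=[c["image"][...,i].astype(int) for i in range(3)]
k=(r>1.7*g)&(r>1.7*b)&(r>90)&(np.hypot(P[...,0]-.57,P[...,1]+.1147)<.03)&(P[...,2]>.15)
y=(P[k][:,:2]-[.586,-.0895])@[.545,.839]*1000
print(s["time"],"F",s["contact_force"].round(1),"tcp",s["tcp_pos"].round(4),"w",s["gripper_width"])
print("top side",np.percentile(P[m][:,2],[90,98]) if m.any() else None,"wrist",np.median(Q[n][:,2]) if n.any() else None,"red n",k.sum(),"stand-y mm",np.percentile(y,[5,50]).round(1) if k.any() else None, "z",np.median(P[k][:,2]) if k.any() else None)
E
python3 top.py
```

```text
5.55 F [ 5.7  3.8 -1.4] tcp [ 0.586  -0.0893  0.3812] w 0.03600403956482247
top side [0.24303481 0.2442422 ] wrist 0.24336552711647974 red n 0 stand-y mm None z None
```

The head is down about 20 mm with negligible force. Now I let the button go, rise clear and look.

Request:
{"api": "apply_moves", "payload": {
  "motion": [
    [0,0,0,0],
    [0,0,0,0],
    [0,0,0,0],
    [0,0,0,0],
    [0,0,0,0],
    [0,0,0,0]
  ],
  "hand": 1
}}

```text
time: 6.15
tcp_pos: [0.585, -0.0905, 0.3808]
eef_rot: [0.879, 0.477, 0.0, -0.0]
contact_force: [-0.3, 0.7, -1.0]
gripper_width: 0.0854
```

Request:
{"api": "apply_moves", "payload": {
  "motion": [
    [0,0,-20,0],
    [0,0,-40,0],
    [0,0,-60,0],
    [0,0,-70,0],
    [0,0,-70,0],
    [0,0,-70,0]
  ]
}}

```text
time: 6.65
tcp_pos: [0.5849, -0.0904, 0.4505]
eef_rot: [0.879, 0.477, 0.0, 0.0]
contact_force: [-0.1, -0.6, -0.6]
gripper_width: 0.0855
```

```bash
python3 top.py
```

```text
6.65 F [-0.1 -0.6 -0.6] tcp [ 0.5849 -0.0904  0.4505] w 0.08551547019657897
top side [0.24408284 0.2448916 ] wrist 0.24420230847219102 red n 117 stand-y mm [-25.3 -22.7] z 0.22892778627436272
```

The button is pressed about 6 mm, so the pin is rubbing between holes, and the tube is about 20 mm down. Next I shut the fingers and come down just above the head's top.

Request:
{"api": "apply_moves", "payload": {
  "motion": [
    [2,0,0,0],
    [2,0,0,0],
    [2,0,0,0],
    [2,0,0,0],
    [2,0,0,0],
    [2,0,0,0],
    [2,0,0,0],
    [2,0,0,0],
    [2,0,10,0],
    [2,0,20,0],
    [2,0,27,0],
    [2,0,27,0]
  ],
  "hand": -1,
  "newtons": 20
}}

```text
time: 7.75
tcp_pos: [0.5853, -0.0885, 0.4212]
eef_rot: [0.879, 0.477, -0.002, -0.001]
contact_force: [-1.2, -1.3, -0.7]
gripper_width: -0.0001
```

```bash
python3 top.py
```

```text
7.75 F [-1.2 -1.3 -0.7] tcp [ 0.5853 -0.0885  0.4212] w -6.521088612838338e-05
top side [0.24876001 0.27196032] wrist 0.25381875442291724 red n 115 stand-y mm [-24.6 -22.5] z 0.22836842362385368
```

Request:
{"api": "apply_moves", "payload": {
  "motion": [
    [0,0,0.7,0],
    [0,0,1.4,0],
    [0,0,2.1,0],
    [0,0,2.8,0],
    [0,0,3.5,0],
    [0,0,4.2,0],
    [0,0,4.9,0],
    [0,0,5.6,0],
    [0,0,6.3,0],
    [0,0,7,0],
    [0,0,7,0]
  ]
}}

```text
time: 8.77
tcp_pos: [0.586, -0.0889, 0.4172]
eef_rot: [0.879, 0.477, 0.0, -0.0]
contact_force: [-1.1, 0.4, 4.9]
gripper_width: 0.0002
```

```bash
python3 top.py
```

```text
8.7667 F [-1.1  0.4  4.9] tcp [ 0.586  -0.0889  0.4172] w 0.00019539574470068372
top side [0.24457265 0.26972956] wrist 0.2486855876087886 red n 115 stand-y mm [-24.7 -22.4] z 0.2280009895058453
```

Request:
{"api": "apply_moves", "payload": {
  "motion": [
    [0,0,0.7,0],
    [0,0,1.4,0],
    [0,0,2.1,0],
    [0,0,2.8,0],
    [0,0,3.5,0],
    [0,0,4.2,0],
    [0,0,5,0],
    [0,0,5,0]
  ]
}}

```text
time: 9.53
tcp_pos: [0.586, -0.0889, 0.4121]
eef_rot: [0.879, 0.477, 0.0, 0.0]
contact_force: [-1.3, 0.7, 4.4]
gripper_width: 0.0001
```

```bash
python3 top.py
```

```text
9.5333 F [-1.3  0.7  4.4] tcp [ 0.586  -0.0889  0.4121] w 0.00012177092983589984
top side [0.23892692 0.26586229] wrist 0.2433646369126703 red n 112 stand-y mm [-24.5 -22.4] z 0.2221877546597725
```

Request:
{"api": "apply_moves", "payload": {
  "motion": [
    [0,0,0.5,0],
    [0,0,1,0],
    [0,0,1.5,0],
    [0,0,2,0]
  ]
}}

```text
time: 9.97
tcp_pos: [0.586, -0.0889, 0.4101]
eef_rot: [0.879, 0.477, 0.0, -0.0]
contact_force: [-2.4, -0.1, 5.0]
gripper_width: -0.0001
```

Request:
{"api": "apply_moves", "payload": {
  "motion": [
    [0,0,0.5,0],
    [0,0,1,0],
    [0,0,1.5,0],
    [0,0,2,0]
  ]
}}

```text
time: 10.3
tcp_pos: [0.586, -0.0889, 0.4081]
eef_rot: [0.879, 0.477, 0.0, -0.0]
contact_force: [-1.4, 0.4, 5.9]
gripper_width: 0.0001
```

Request:
{"api": "apply_moves", "payload": {
  "motion": [
    [0,0,0.5,0],
    [0,0,1,0],
    [0,0,1.5,0],
    [0,0,1.5,0]
  ]
}}

```text
time: 10.63
tcp_pos: [0.586, -0.0889, 0.4065]
eef_rot: [0.879, 0.477, 0.0, -0.0]
contact_force: [-1.5, 0.4, 4.3]
gripper_width: -0.0002
```

```bash
python3 top.py
```

```text
10.6333 F [-1.5  0.4  4.3] tcp [ 0.586  -0.0889  0.4065] w -0.00018004691474891318
top side [0.23377506 0.24607669] wrist 0.23792122078566075 red n 112 stand-y mm [-24.5 -22.6] z 0.21698356509037714
```

Request:
{"api": "apply_moves", "payload": {
  "motion": [
    [0,0,0.5,0],
    [0,0,1,0],
    [0,0,1.5,0],
    [0,0,1.5,0]
  ]
}}

```text
time: 11.07
tcp_pos: [0.586, -0.0889, 0.405]
eef_rot: [0.879, 0.477, 0.0, -0.0]
contact_force: [-1.5, 0.9, 5.5]
gripper_width: -0.0001
```

Request:
{"api": "apply_moves", "payload": {
  "motion": [
    [0,0,0.5,0],
    [0,0,1,0],
    [0,0,1.5,0],
    [0,0,1.5,0]
  ]
}}

```text
time: 11.4
tcp_pos: [0.586, -0.0889, 0.4035]
eef_rot: [0.879, 0.477, 0.0, -0.0]
contact_force: [-2.0, -0.0, 4.9]
gripper_width: -0.0005
```

Request:
{"api": "apply_moves", "payload": {
  "motion": [
    [0,0,0.5,0],
    [0,0,1,0],
    [0,0,1.5,0],
    [0,0,1.5,0]
  ]
}}

```text
time: 11.73
tcp_pos: [0.586, -0.0889, 0.402]
eef_rot: [0.879, 0.477, 0.0, -0.0]
contact_force: [-1.9, 1.2, 4.2]
gripper_width: 0.0006
```

```bash
python3 top.py
```

```text
11.7333 F [-1.9  1.2  4.2] tcp [ 0.586  -0.0889  0.402 ] w 0.0005895944578247045
top side [0.22859773 0.24293474] wrist 0.23383929498457073 red n 115 stand-y mm [-24.2 -22.4] z 0.212718466877105
```

Now about 36 mm down, with the pin still rubbing.

Request:
{"api": "apply_moves", "payload": {
  "motion": [
    [0,0,0.5,0],
    [0,0,1,0],
    [0,0,1.5,0],
    [0,0,1.5,0]
  ]
}}

```text
time: 12.17
tcp_pos: [0.586, -0.0889, 0.4004]
eef_rot: [0.879, 0.477, 0.0, 0.0]
contact_force: [-1.5, 0.6, 5.1]
gripper_width: -0.0002
```

Request:
{"api": "apply_moves", "payload": {
  "motion": [
    [0,0,0.5,0],
    [0,0,1,0],
    [0,0,1.5,0],
    [0,0,1.5,0]
  ]
}}

```text
time: 12.5
tcp_pos: [0.586, -0.0888, 0.3989]
eef_rot: [0.879, 0.477, 0.0, -0.0]
contact_force: [-2.0, 0.7, 4.9]
gripper_width: 0.0001
```

Request:
{"api": "apply_moves", "payload": {
  "motion": [
    [0,0,0.5,0],
    [0,0,1,0],
    [0,0,1.5,0],
    [0,0,1.5,0]
  ]
}}

```text
time: 12.83
tcp_pos: [0.586, -0.0888, 0.3973]
eef_rot: [0.879, 0.477, 0.0, -0.0]
contact_force: [-0.6, -0.4, 4.2]
gripper_width: 0.0002
```

```bash
python3 top.py
```

```text
12.8333 F [-0.6 -0.4  4.2] tcp [ 0.586  -0.0888  0.3973] w 0.00018642257500732615
top side [0.22414655 0.2394975 ] wrist 0.2292318382969922 red n 110 stand-y mm [-24.5 -22.7] z 0.20794555222167102
```

Request:
{"api": "apply_moves", "payload": {
  "motion": [
    [0,0,0.5,0],
    [0,0,1,0],
    [0,0,1.5,0],
    [0,0,1.5,0]
  ]
}}

```text
time: 13.27
tcp_pos: [0.586, -0.0888, 0.3955]
eef_rot: [0.879, 0.477, 0.0, 0.0]
contact_force: [0.7, 0.3, -0.5]
gripper_width: 0.0002
```

```bash
python3 top.py
```

```text
13.2667 F [ 0.7  0.3 -0.5] tcp [ 0.586  -0.0888  0.3955] w 0.0001541256958511031
top side [0.22224643 0.2352277 ] wrist 0.22678283146973235 red n 133 stand-y mm [-31.1 -28.7] z 0.2082719828763287
```

The force has dropped to zero and the button face has moved from −24 to −30 mm, so the catch has sprung out. I retreat and check.

Request:
{"api": "apply_moves", "payload": {
  "motion": [
    [0,0,-5,0],
    [0,0,-15,0],
    [0,0,-40,0],
    [0,0,-75,0],
    [0,0,-100,0],
    [0,0,-100,0],
    [0,0,-100,0],
    [0,0,-100,0]
  ]
}}

```text
time: 14.03
tcp_pos: [0.5858, -0.0887, 0.4956]
eef_rot: [0.879, 0.477, -0.0, -0.0]
contact_force: [0.1, 0.1, -0.4]
gripper_width: 0.0
```

```bash
python3 top.py
python3 - <<'E'
from rig import capture
import cv2,numpy as np
d=capture("side")["image"]; c=capture("wrist")["image"]
a=cv2.resize(d[180:420,300:500],(400,480),interpolation=2)
cv2.imwrite("pics/end.png",np.hstack([a,c[:,120:520]]))
E
```

```text
14.0333 F [ 0.1  0.1 -0.4] tcp [ 0.5858 -0.0887  0.4956] w 2.4782072677535665e-05
top side [0.32274576 0.36571574] wrist 0.22094914754547407 red n 132 stand-y mm [-31.1 -29. ] z 0.20801278816853477
```

View pics/end.png

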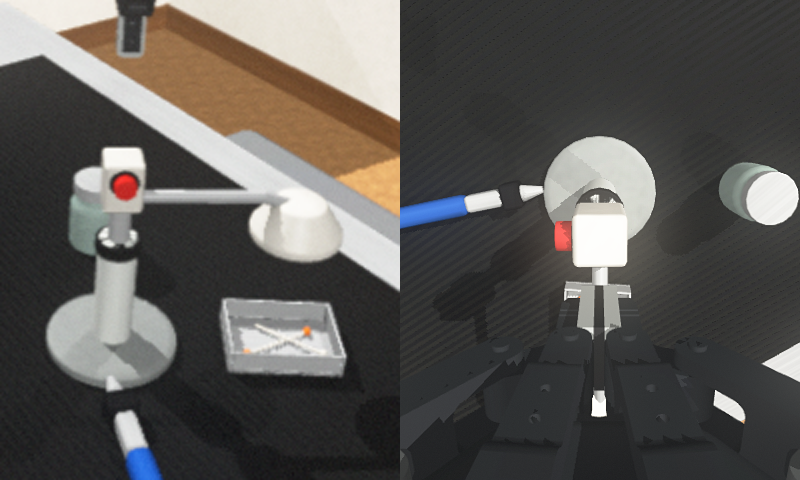

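The picture shows the head lowered, with the button standing fully out at (125,187) in the left half and (563,236) in the right. The bystanders haven't moved and the gripper is well clear. The head top is at 0.221 against 0.2646 at the start, so the tube is down about 43.5 mm.

```bash
python3 -c "
from rig import ticket
print(ticket.job_done())"
```

```text
the job is handed in; nothing more can be done
None
```

I lowered the lamp to the next hole down and handed the job in at about 14 s of robot time; it gave no verdict.

**What I did:** I pinched the button in and eased the head down about 20 mm, then let the button go. I then pushed the head down with the shut fingertips in 1.5–2 mm steps until the catch sprang out. The vertical force read 6 N or less at the end of every push step, and fell to about 0 when the catch sprang out.

**Last checks:**
- **Tube:** it is down about 43.5 mm by the wrist camera depth. Counting the push steps gave about 42.5 mm; both lie within the 26–50 mm allowed.
- **Button:** its face is about 30 mm out from the head's axis, so it stands fully out. While the pin was rubbing it was at about 24 mm.
- **Surroundings:** the gripper is about 100 mm clear of the lamp with no contact force. By eye, the otoscope, jar and dish have not moved; I did not measure them.

**Checks that disagreed:**
- **Gripper width:** it read 36 mm at the pinch instead of the expected 39 mm. I put this down to the pads giving, since the head then came down without resistance.
- **Side-camera head top:** this reading was thrown off by the fingers while they were near or above the head, so I went by the wrist camera and the button's height instead.

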